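# Gather the case latches in the corner of a tipped tote, over the work rest

## Robot

A 7-joint arm with a two-finger parallel gripper is mounted at the origin on the work surface. World frame = base frame: x ahead of the robot, y to its left, z up, the work surface at z = 0. Lengths are in m, angles in rad, forces in N, time in s.
With the tool pointing down it reaches from about 0.425 to 0.875 m from the base axis. Payload 4.7 kg.
Tool frame: the origin (TCP) lies on the mounting face of the last link; the fingertips stand 182 mm ahead of it and the grasp point (between the pads) lies ahead of it (ctrl.grip_point_offset is the z of the grasp point in the tool frame, in m); z points along the fingers, y is the line along which they close (so a half turn about z gives the same grasp; the last joint's range is limited). The gripper opens to 87 mm and grips with 3 to 60 N. Pads are 19 mm wide; open, the fingers measure 117 mm over their backs; the gripper's body (75 mm by 190 mm) begins 51 mm behind the grasp point.
Start: joints at [-1.32, 0.321, -0.07, 1.45, 0.023, 1.371, -0.057], TCP at [0.153, 0.632, 0.405] pointing down, gripper open.
Joint ranges: [-2.86, 2.86], [-0.3, 2.09], [-1.38, 1.24], [0.06, 2.45], [-1.56, 4.7], [0.09, 2.05], [-2.69, 2.69]. Speed limits (rad/s): [2.57, 2.57, 3.14, 3.14, 3.14, 3.14, 3.14].

## Interface

Orientations are given as a rotation vector (axis times angle).
In Python, from bench import ctrl gives the robot as it stands.
- The arm moves only by the tool inch_along, called as a command line: name --argument value ..., lists and objects as JSON in quotes. Schema: {"type":"object","properties":{"rows":{"type":"array","items":{"type":"array","items":{"type":"array","items":{"type":"number"},"minItems":5,"maxItems":5},"minItems":1,"maxItems":20},"minItems":1,"maxItems":1},"squeeze":{"type":"number"},"only":{"type":"string"},"quiet":{"type":"boolean"},"lines":{"type":"string"}},"required":["rows"],"additionalProperties":false}. rows is a list that holds a single list of rows (three levels of brackets), with 1 to 20 rows, each of 5 numbers: dx, dy, dz in shares of 0.6 m (1.0 is 0.6 m), then a turn about the tool's z in fractions of the full range, 1 being 180 degrees, then the opening from 0.0 (shut) to 1.0 (fully open); each row is the pose to reach, as a shift and turn from the pose commanded when the call began, along the tool's axes at that moment; what a row does not reach only later rows make up. A row lasts 1/10 s, in which the tool goes at most 0.05 m and 0.15 rad, less where a joint would pass 70% of its speed; a pose out of reach is approached as far as the arm can. The fingers move at their own pace and stop on an object; squeeze is the grip in N (left out, the last holds). Time passes only in rows, so rows that do not move let the fingers close. The tool returns the time, the measured TCP pose, the force, the opening and the grip force at its end. only (a regular expression) keeps the lines of the reply that match it, lines (a string "A,B") keeps lines A to B, and quiet returns only ok. Input that does not fit is refused with a message, and nothing moves.
- ctrl.get_state(): the state, without advancing time (a new reading comes with each control period).
- ctrl.get_image(name): name is "scene" or "top" or "wrist"; returns (picture, depth): 384x512x3 uint8, red, green, blue; 384x512 float32, m along the optical axis (not along the pixel's ray), 0 where there is no reading.
- ctrl.camera_model(name): a dict with "vertical_fov" (degrees; the focal length in pixels is half the picture's height over the tangent of half this angle, whatever the lens; pixels are square), "cx", "cy" (the principal point, pixels), "rvec" (rotation vector, rad) and "tvec" (3), from world to camera coordinates, as OpenCV has them; the wrist camera has in their place "hand_eye" (4x4, takes a point from camera to tool coordinates, whose origin is the TCP and whose axes are the flange's). Camera axes: x right, y down, z forward; pixel columns grow to the right and rows downward; lengths in m; the calibration is good to about 2 mm. A picture is of the moment at which its call begins: read the wrist's pose just before it. camera_model takes no time and is no camera call.
- ctrl.close_job(): hands the job in; it is judged then, once.
The state is a dict: "time": time; "joint_positions": joint angles; "qd": joint speeds; "joint_torque": joint torques, N m; "position": TCP position; "tool_rot": TCP orientation; "ft_force": force on the tool from outside, world axes, zero at the start; "torque": the same for the moment, N m; "grip_width": opening from 0.0 (shut) to 1.0 (fully open); "grip_force": force on a finger pad.
Only numpy, scipy, OpenCV 4.12 (cv2) and the standard library are available. Lean on these libraries where they do the work, as an engineer would, in place of code of your own. Each camera call takes 0.05 s, during which the arm holds its last target. There are 200 camera calls.

## Task

Lift the handled glue canister off the padded work rest and stand it upright on the bench beside the rest. Then pick up the wooden parts tote by its handle and tip it until all three steel latches have slid together into the corner with the raised guard, and finish still holding it tipped and still, with that corner over the rest and a few centimetres clear of it, touching nothing else. Keep the canister upright throughout and leave the other things on the bench where they are.

Things in the scene. Friction and masses are not known exactly. Their poses are not given: they have to be found in the camera images.
- rest: Padded work rest, fixed to the bench: a plywood block 150 x 150 mm, its top 66 mm above the bench, formed by two black rubber pads 65 mm wide that run along its x with a 20 mm gap between them. Origin: centre of its underside, on the bench; z up.
- canister: Closed round metal glue canister, 76 mm across, lid at 92 mm, with a fixed handle above: a dark wooden bar along its own y, 76 mm long, 16 mm wide (x), 14 mm high, bar centre 125 mm above the underside, on steel straps 68 mm apart. 0.25 to 0.5 kg. It starts upright on top of the rest. Origin: centre of its underside; z is its upright axis.
- tote: Open wooden tote, 150 (x) x 200 (y) x 50 mm high, walls and floor 6 mm, with a fixed 24 x 24 mm carrying bar along its y over the middle, bar centre 100 mm above the underside. At its -x, -y corner only, both walls rise to 85 mm for 50 mm (the guard). 0.3 to 0.5 kg. It starts level on the bench beside the rest, its yaw within 70 degrees of 0. Origin: centre of its underside; z up when level.
- tote_grip (a point): Centre of the tote's carrying bar, 100 mm above the middle of its underside (0, 0, 100 mm in the tote's frame); the axes are the tote's: the bar runs along y and is pinched across x.
- tote_corner (a point): The inner corner of the tote's floor under the raised guard, at (-69, -94, 6) mm in the tote's frame.
- tote_tip (a point): The outer lower tip of the same corner, at (-75, -100, 0) mm in the tote's frame: the tote's lowest point when it is tipped rightly.
- latch0: One of three alike loose steel latches lying in the tote: a flat plate 28 (its x) x 18 (y) x 5 mm with an 8 mm hinge barrel across it, 10 mm high in all, 20 g. Origin: centre of its underside. It slides on the tote floor (friction about 0.2) once that is tipped over some 15 degrees; to run along a wall into a corner it wants 25 to 35 degrees.
- latch1: One of three alike loose steel latches lying in the tote: a flat plate 28 (its x) x 18 (y) x 5 mm with an 8 mm hinge barrel across it, 10 mm high in all, 20 g. Origin: centre of its underside. It slides on the tote floor (friction about 0.2) once that is tipped over some 15 degrees; to run along a wall into a corner it wants 25 to 35 degrees.
- latch2: One of three alike loose steel latches lying in the tote: a flat plate 28 (its x) x 18 (y) x 5 mm with an 8 mm hinge barrel across it, 10 mm high in all, 20 g. Origin: centre of its underside. It slides on the tote floor (friction about 0.2) once that is tipped over some 15 degrees; to run along a wall into a corner it wants 25 to 35 degrees.
- jar: Bystander: a closed glass jar with a steel cap, 60 mm in diameter, 95 mm high, standing on the other side of the rest from the tote. Origin: centre of its underside.
- hammer: Bystander: a hammer 260 mm long lying on the bench beyond the rest. Origin: its underside, near the middle; it lies along its x.
- screwdriver: Bystander: a screwdriver 190 mm long lying on the bench on the robot's side. Origin: its underside, near the middle; it lies along its x.
- bottle: Bystander: a white plastic bottle, 54 mm in diameter, 150 mm high. Origin: centre of its underside.
- block: Bystander: a loose wooden block 110 x 50 x 35 mm beyond the rest. Origin: centre of its underside.
Things that resemble listed ones, but are neither listed nor needed, are in the scene too. Leave any purple or yellow look-alike of the canister alone.

How it is judged:
On the way, in this order (a step that is already met when the one before it is completed fails the run):
1. the canister stands upright on the bench beside the rest, let go, with the tote still on the bench (height (world z) of canister below 0.01 m and angle between canister's own z axis and vertical below 0.12 rad and horizontal distance between canister and rest below 0.35 m and linear speed of canister below 0.03 m/s and contact force between the fingers and canister below 0.1 N and height (world z) of tote below 0.015 m), for 0.2 s.
2. the tote is lifted off the bench in the gripper (height (world z) of tote above 0.03 m and contact force between the fingers and tote above 1 N), for 0.2 s.
At the end, for the whole second after the job is handed in: Canister upright (7 deg) on the bench, let go, within 350 mm of the rest. Tote held still, tipped over 15 deg, touching no rest, canister or jar; guard corner tip within 85 mm of the rest's centre each way, 6 to 134 mm above its top; all latches still, within 90 mm of the inner corner (height (world z) of canister below 0.01 m and angle between canister's own z axis and vertical below 0.12 rad and horizontal distance between canister and rest below 0.35 m and linear speed of each of canister, tote, latch0, latch1, latch2 below 0.03 m/s and contact force between the fingers and canister below 0.1 N and angle between tote's own z axis and vertical above 0.26 rad and contact force between the fingers and tote above 2 N and contact force between tote and rest below 0.2 N and contact force between tote and canister below 0.2 N and contact force between tote and jar below 0.2 N and x of tote_tip in the frame of rest between -0.085 and 0.085 m and y of tote_tip in the frame of rest between -0.085 and 0.085 m and z of tote_tip in the frame of rest between 0.072 and 0.2 m and distance between each of latch0, latch1, latch2 and tote_corner below 0.09 m); the arm keeps its last pose, push and grip.
It fails at once if the canister is tipped by more than 30 degrees (angle between canister's own z axis and vertical above 0.52 rad).
It fails at once if a bystander is moved more than 40 mm (distance of any of jar, hammer, screwdriver, bottle, block from where it was at the start of the episode above 0.04 m).
It also fails if it takes over 58 s, if anything falls off the work surface, if the arm or the gripper's body presses on something with over 40 N, if the wrist force passes 120 N, or if a joint passes its speed limit or range.

## Working session

There is one attempt and no reset: what is moved stays moved. The work goes in short steps, Python scripts to look and compute and a tool call to move; the robot and the scene stay as the last step left them, time stands still between calls to the robot, and variables do not carry over. Pictures are saved under pics/ and viewed, at most 10 in all, crops included, and the job is handed in when it is done.

```bash
mkdir -p pics; ls; cat > h.py <<'E'
import numpy as np, cv2
from scipy.spatial.transform import Rotation as R
from bench import ctrl
def cam(n,st=None):
    m=ctrl.camera_model(n); f=192/np.tan(np.radians(m["vertical_fov"])/2)
    if "rvec" in m:
        Rc=cv2.Rodrigues(np.array(m["rvec"],float))[0].T; t=-Rc@np.array(m["tvec"],float)
    else:
        H=np.array(m["hand_eye"]); Rt=R.from_rotvec(st["tool_rot"]).as_matrix()
        Rc=Rt@H[:3,:3]; t=Rt@H[:3,3]+np.array(st["position"])
    return f,m["cx"],m["cy"],Rc,t
def ray(c,u,v):
    f,cx,cy,Rc,t=c; return t,Rc@np.array([(u-cx)/f,(v-cy)/f,1.])
def onz(c,u,v,z):
    t,d=ray(c,u,v); return t+d*(z-t[2])/d[2]
def pt(c,u,v,D):
    t,d=ray(c,u,v); return t+d*D
def cloud(c,D):
    f,cx,cy,Rc,t=c; v,u=np.mgrid[:384,:512]
    return np.stack([(u-cx)/f*D,(v-cy)/f*D,D],-1)@Rc.T+t
E
python3 - <<'E'
from h import *
s=ctrl.get_state(); print(s); print(ctrl.grip_point_offset)
for n in("scene","top"):
    im,D=ctrl.get_image(n); cv2.imwrite(f"pics/{n}0.png",im[:,:,::-1]); np.savez(f"{n}0.npz",im=im,D=D); m=ctrl.camera_model(n); print(m); print(cam(n)[4], (D==0).mean())
E
```

```text
pics
{'time': 0.0, 'joint_positions': array([-1.31990086,  0.3218139 , -0.07008128,  1.45167853,  0.02262776,
        1.37082012, -0.0568666 ]), 'qd': array([-5.43077152e-04, -1.07788830e-04, -1.18152617e-03, -6.70642402e-05,
       -3.10339716e-04, -5.07270900e-04, -1.65531948e-04]), 'joint_torque': array([ 2.49964833e-04, -4.91278660e+01, -4.03638314e-01, -3.12526023e+01,
       -6.38427841e-02,  4.36007779e-02,  1.70398771e-04]), 'position': array([0.15247112, 0.63164551, 0.40366531]), 'tool_rot': array([-3.70973580e-01, -3.11951010e+00,  3.03222455e-03]), 'ft_force': array([-0.4255361 , -0.61522057,  0.01764423]), 'torque': array([-0.02032127,  0.02368506, -0.01267259]), 'grip_force': 0.0, 'grip_width': 0.9989534473826308}
0.1635
{'vertical_fov': 50.65159780010507, 'cx': 258.5967712019387, 'cy': 201.4049337981351, 'rvec': array([ 1.57974061,  2.07322524, -0.78530851]), 'tvec': array([ 0.19425448, -0.3517161 ,  1.40832786])}
[1.19618633 0.14125006 0.83307445] 0.0041046142578125
{'vertical_fov': 45.70276908277376, 'cx': 248.92685399247944, 'cy': 191.2481883942937, 'rvec': array([ 2.18094672, -2.1557579 ,  0.13665919]), 'tvec': array([-0.0268185 ,  0.60199245,  1.11536505])}
[ 0.4715385  -0.00677242  1.1767578 ] 0.003957112630208333
```

View pics/scene0.png

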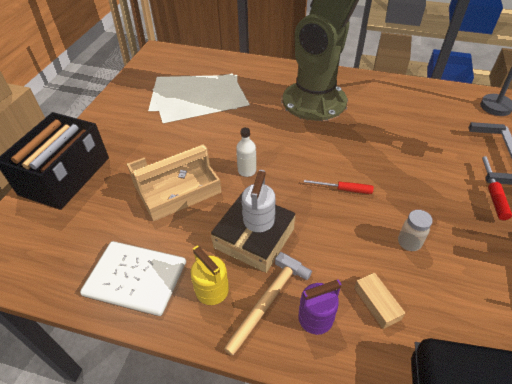

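View pics/top0.png

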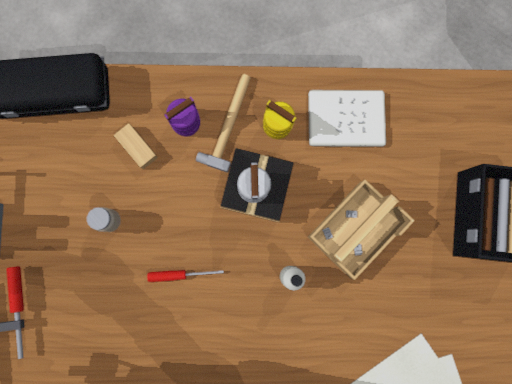

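The silver canister is on the rest: scene (259,205), top (254,180). Yellow look-alike top (279,118), purple (184,117). Only the plain metal one stands on the rest, so it fits. The tote is at top (362,230), with the guard apparently on one corner, which I'll check in a crop.

```bash
cat > m1.py <<'E'
from h import *
z=np.load("top0.npz"); im,D=z["im"],z["D"]; c=cam("top"); P=cloud(c,D)
z2=np.load("scene0.npz"); P2=cloud(cam("scene"),z2["D"])
def rect(m,name):
    q=P[m]; r=cv2.minAreaRect((q[:,:2]*1000).astype(np.float32)); print(name,"n",len(q),"med",np.round(np.median(q,0),4),"rect",np.round(r[0],1),np.round(r[1],1),round(r[2],1))
u=np.arange(512)[None,:]+0*np.arange(384)[:,None]; v=np.arange(384)[:,None]+0*np.arange(512)[None,:]
box=lambda a,b,e,f:(u>a)&(u<b)&(v>e)&(v<f)
Z=P[...,2]
print("table z",np.median(Z[330:370,60:200]), np.median(P2[280:300,20:60,2]))
rest=box(210,300,140,225)
rect(rest&(Z>.055)&(Z<.075),"rest"); rect(rest&(Z>.18),"bar"); rect(rest&(Z>.14)&(Z<.172),"lid")
t=box(300,420,175,285)
rect(t&(Z>.03)&(Z<.13),"tote all");rect(t&(Z>.095)&(Z<.13),"tote bar");rect(t&(Z>.065)&(Z<.093),"guard")
for n,b in dict(jar=box(80,125,200,240),bottle=box(275,312,260,295),block=box(105,160,115,175),yel=box(260,300,95,140),pur=box(160,205,95,140),black=box(450,512,160,265),white=box(305,390,85,150)).items(): rect(b&(Z>.02),n); print(np.percentile(Z[b],98))
hsv=cv2.cvtColor(im,cv2.COLOR_RGB2HSV)
rect(box(140,230,260,290)&(hsv[...,1]>200)&((hsv[...,0]<4)|(hsv[...,0]>175)),"screw")
rect(box(190,250,70,175)&(Z>.012)&(Z<.05),"hammer")
# scene view check
S=lambda x0,x1,y0,y1,z0,z1:(P2[...,0]>x0)&(P2[...,0]<x1)&(P2[...,1]>y0)&(P2[...,1]<y1)&(P2[...,2]>z0)&(P2[...,2]<z1)
for nm,m in dict(bar=S(.4,.65,-.12,.12,.18,.22),tbar=S(.3,.6,-.45,-.12,.095,.13),guard=S(.3,.6,-.45,-.12,.065,.093)).items():
    q=P2[m]; r=cv2.minAreaRect((q[:,:2]*1000).astype(np.float32)); print("scene",nm,len(q),np.round(np.median(q,0),4),np.round(r[0]),np.round(r[1]),r[2],"zmax",np.percentile(q[:,2],97))
a=cv2.resize(im[140:290,210:430],None,fx=3.6,fy=3.6,interpolation=cv2.INTER_CUBIC); cv2.imwrite("pics/crop.png",a[:,:,::-1])
E
python3 m1.py
```

```text
table z 0.0006957902813757855 0.000684449081906291
rest n 2644 med [ 0.6134 -0.0495  0.0658] rect [616.8 -37.6] [150.4 151.7] 76.5
bar n 284 med [ 0.606  -0.0268  0.198 ] rect [558.5 -23.8] [ 21. 176.] 85.7
lid n 636 med [ 0.6051 -0.0207  0.1574] rect [606.1 -27.7] [72.3 73. ] 1.7
tote all n 2162 med [ 0.5102 -0.2989  0.085 ] rect [ 474.9 -259.2] [151.3 300.1] 46.2
tote bar n 994 med [ 0.5078 -0.2878  0.1115] rect [ 478.1 -255.6] [ 41.9 300.9] 40.9
guard n 225 med [ 0.5293 -0.3887  0.0832] rect [ 461.5 -276.3] [ 90.9 301.7] 41.8
jar n 641 med [0.5248 0.3283 0.0935] rect [514.6 177.7] [374.2  58.9] 85.8
0.09826654314082366
bottle n 481 med [ 0.3948 -0.119   0.1042] rect [414.  -72.7] [167.   52.4] 66.3
0.15185244774367035
block n 873 med [0.7149 0.2727 0.0349] rect [604.9 163.5] [429.1  55.5] 44.6
0.0384835779393557
yel n 945 med [ 0.7715 -0.0869  0.0916] rect [642.4 -70.2] [ 76.1 356.5] 81.7
0.13387777247335275
pur n 973 med [0.7755 0.1435 0.0917] rect [639.8  95.5] [386.3  76.2] 20.1
0.13394381319491727
black n 4388 med [ 0.5508 -0.5655  0.1105] rect [ 564.3 -349.5] [673.3 225.6] 86.6
0.13118083630394098
white n 2999 med [ 0.7993 -0.2709  0.0222] rect [ 714.9 -155. ] [222.5 524.6] 35.7
0.02629861965272151
screw n 312 med [0.391  0.1867 0.0242] rect [389.5 184. ] [22.8 91.2] 4.3
hammer n 1227 med [0.7593 0.0433 0.0238] rect [794.2  64.6] [114.5 262.8] 78.1
scene bar 230 [ 0.6176 -0.0293  0.1976] [611. -30.] [78. 16.] 2.5824077129364014 zmax 0.1999813113477407
scene tbar 958 [ 0.5117 -0.2859  0.111 ] [ 483. -252.] [ 57. 309.] 37.26969909667969 zmax 0.11644693535935521
scene guard 350 [ 0.5133 -0.3539  0.0822] [ 476. -271.] [ 92. 308.] 36.47237014770508 zmax 0.09248222965843428
```

View pics/crop.png

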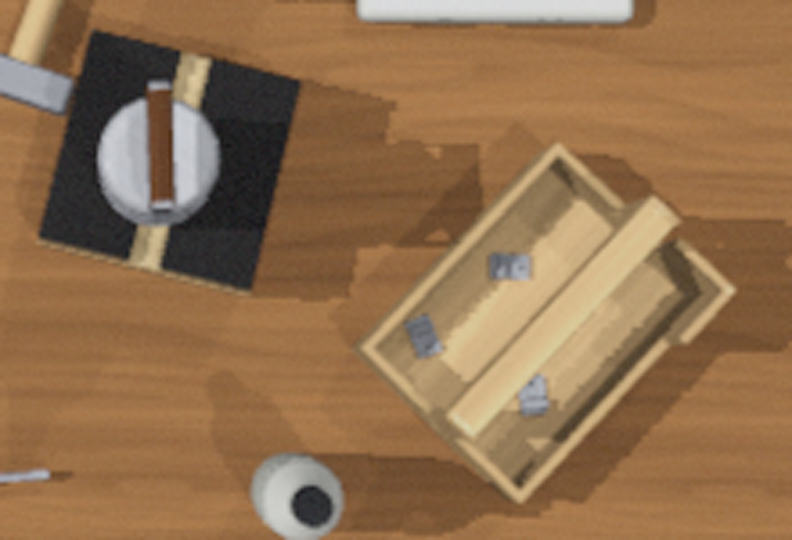

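The crop confirms the choice. The plain steel canister with the dark bar, crop (160,150), stands on the black pads. The tote's guard is its right-hand corner, crop (735,290), so tote yaw is about +45°. Two latches lie on the +x side and one on the -x side. Next I'll get cleaner numbers.

```bash
cat > m2.py <<'E'
from h import *
for n in("top","scene"):
    z=np.load(n+"0.npz"); P=cloud(cam(n),z["D"]); ok=z["D"]>.2
    def rect(nm,x0,x1,y0,y1,z0,z1):
        m=ok&(P[...,0]>x0)&(P[...,0]<x1)&(P[...,1]>y0)&(P[...,1]<y1)&(P[...,2]>z0)&(P[...,2]<z1)
        m=cv2.morphologyEx(m.astype(np.uint8),cv2.MORPH_OPEN,np.ones((2,2)))>0
        q=P[m]; r=cv2.minAreaRect((q[:,:2]*1000).astype(np.float32)); l=cv2.fitLine((q[:,:2]).astype(np.float32),cv2.DIST_HUBER,0,.01,.01).ravel()
        print(n,nm,len(q),"med",np.round(np.median(q,0),4),"rect",np.round(r[0],1),np.round(r[1],1),round(r[2],1),"line deg",round(np.degrees(np.arctan2(l[1],l[0])),1))
    rect("rest",.45,.8,-.2,.1,.056,.076); rect("bar",.5,.7,-.1,.05,.19,.205); rect("lid",.5,.7,-.1,.05,.15,.165)
    rect("tbar",.35,.65,-.45,-.15,.106,.118); rect("tote",.35,.68,-.47,-.13,.035,.13);rect("guard",.35,.68,-.47,-.13,.078,.09)
    rect("rim",.35,.68,-.47,-.13,.045,.056)
    rect("jar",.45,.6,.25,.4,.05,.12); rect("pur",.65,.9,.05,.22,.08,.14)
s=ctrl.get_state(); Rt=R.from_rotvec(s["tool_rot"]).as_matrix(); print(Rt.round(3))
E
python3 m2.py
```

```text
top rest 2574 med [ 0.6123 -0.0567  0.0658] rect [613.9 -42.3] [154.1 293.4] 76.6 line deg -64.8
top bar 255 med [ 0.6083 -0.0306  0.1975] rect [568.9 -26.9] [ 22.9 197.6] 84.9 line deg -1.0
top lid 616 med [ 0.6046 -0.0223  0.1575] rect [605.  -32.5] [70.1 77.9] 0.5 line deg -83.1
top tbar 886 med [ 0.5079 -0.2971  0.1115] rect [ 479.  -223.2] [121.5 415.8] 18.3 line deg -44.8
top tote 2127 med [ 0.5054 -0.3015  0.0815] rect [ 475.2 -242. ] [212.7 419.8] 27.8 line deg -53.9
top guard 115 med [ 0.5285 -0.4032  0.0834] rect [ 527.1 -413.9] [71.  64.9] 88.6 line deg 41.7
top rim 561 med [ 0.4864 -0.2878  0.0485] rect [ 466.3 -225.6] [212. 383.] 27.6 line deg -6.6
top jar 559 med [0.5226 0.3298 0.0938] rect [513.9 187. ] [392.3  58.6] 86.2 line deg -45.7
top pur 770 med [0.7788 0.1434 0.0926] rect [649.1  97.7] [405.2  75.1] 20.0 line deg -51.1
scene rest 2168 med [ 0.6524 -0.026   0.0659] rect [870.1  -2.5] [686.5 191.4] 8.2 line deg -74.7
scene bar 218 med [ 0.6138 -0.0279  0.1974] rect [517.7 -44. ] [269.7  19.3] 9.0 line deg 3.3
scene lid 526 med [ 0.624  -0.0201  0.1575] rect [819.1  18.9] [789.7  72.2] 12.8 line deg -2.5
scene tbar 595 med [ 0.5232 -0.2954  0.1114] rect [ 800.1 -155.7] [971.3 191.9] 25.7 line deg -44.1
scene tote 1965 med [ 0.5241 -0.279   0.0862] rect [730.3 -52.6] [962.3 304.4] 40.1 line deg -54.5
scene guard 109 med [ 0.5202 -0.3923  0.0814] rect [ 506.4 -280.8] [172.3 308.2] 2.0 line deg -67.5
scene rim 347 med [ 0.5614 -0.2403  0.048 ] rect [775.9 -20.6] [855.  283.5] 39.4 line deg -40.0
scene jar 661 med [0.5456 0.335  0.0875] rect [808.8 244. ] [ 58.2 799.4] 71.0 line deg -17.9
scene pur 1162 med [0.8018 0.1529 0.0925] rect [939.  134.5] [ 71.8 509.5] 83.5 line deg -45.2
[[-0.972  0.235 -0.   ]
 [ 0.235  0.972 -0.002]
 [-0.    -0.002 -1.   ]]
```

The rows are not in the units I measure in: shifts go in shares of 0.6 m and turns go in shares of 180 degrees. I convert before sending: -0.6 m / 0.6 = -1, -0.03 m / 0.6 = -0.05, -0.26 rad / 3.1416 = -0.0828.

inch_along --rows '[[[-0.5, -0.45, -0.05, -0.0414, 1], [-0.5, -0.45, -0.05, -0.0414, 1], [-0.5, -0.45, -0.05, -0.0414, 1], [-0.5, -0.45, -0.05, -0.0414, 1], [-0.5, -0.45, -0.05, -0.0414, 1], [-0.5, -0.45, -0.05, -0.0414, 1], [-0.5, -0.45, -0.05, -0.0414, 1], [-0.5, -0.45, -0.05, -0.0414, 1], [-1, -0.8917, -0.05, -0.0828, 1], [-1, -0.8917, -0.05, -0.0828, 1], [-1, -0.8917, -0.05, -0.0828, 1], [-1, -0.8917, -0.05, -0.0828, 1], [-1, -0.8917, -0.05, -0.0828, 1], [-1, -0.8917, -0.05, -0.0828, 1], [-1, -0.8917, -0.05, -0.0828, 1], [-1, -0.8917, -0.05, -0.0828, 1], [-1, -0.8917, -0.05, -0.0828, 1], [-1, -0.8917, -0.05, -0.0828, 1], [-1, -0.8917, -0.05, -0.0828, 1]]]'

```text
time: 2.0
position: [0.6099, -0.0275, 0.4342]
tool_rot: [0.039, -3.14, -0.002]
ft_force: [0.0, 0.8, -0.6]
grip_width: 0.999
grip_force: 0.0
```

```bash
cat > look.py <<'E'
import sys
from h import *
n=sys.argv[1]; s=ctrl.get_state(); im,D=ctrl.get_image("wrist"); c=cam("wrist",s)
np.savez(n+".npz",im=im,D=D,c=np.array(c[:3]),Rc=c[3],t=c[4]); cv2.imwrite(f"pics/{n}.png",im[:,:,::-1])
P=cloud(c,D); ok=(D>.02)
x0,x1,y0,y1,z0,z1=map(float,sys.argv[2:8])
m=ok&(P[...,0]>x0)&(P[...,0]<x1)&(P[...,1]>y0)&(P[...,1]<y1)&(P[...,2]>z0)&(P[...,2]<z1)
k,lab,st,_=cv2.connectedComponentsWithStats(m.astype(np.uint8),connectivity=4)
for i in np.argsort(-st[1:,4])[:4]+1:
    if st[i,4]<40: continue
    q=P[lab==i]; r=cv2.minAreaRect((q[:,:2]*1000).astype(np.float32)); l=cv2.fitLine(q[:,:2].astype(np.float32),cv2.DIST_HUBER,0,.01,.01).ravel()
    print(len(q),st[i,:4],"med",np.round(np.median(q,0),4),"rect",np.round(r[0],1),np.round(r[1],1),"line",round(np.degrees(np.arctan2(l[1],l[0])),1))
print(s["position"],R.from_rotvec(s["tool_rot"]).as_matrix().round(3).tolist(),s["joint_positions"].round(2))
E
python3 look.py w1 .5 .75 -.15 .1 .188 .206
```

```text
1546 [240 160  21  80] med [ 0.6037 -0.0293  0.1978] rect [605.5 -29.3] [67.2 16. ] line 2.6
[ 0.60994635 -0.02751489  0.43421486] [[-1.0, -0.025, -0.001], [-0.025, 1.0, 0.001], [0.001, 0.001, -1.0]] [-0.48  0.25  0.59  1.53 -0.14  1.41  1.71]
```

Scaled: 0.08 m / 0.6 = 0.1333, 0.04 m / 0.6 = 0.0667, -0.02 rad / 3.1416 = -0.0064.

inch_along --rows '[[[0.0067, -0.0028, 0.0667, -0.0064, 1], [0.0067, -0.0028, 0.1167, -0.0064, 1], [0.0067, -0.0028, 0.1333, -0.0064, 1], [0.0067, -0.0028, 0.1333, -0.0064, 1], [0.0067, -0.0028, 0.1333, -0.0064, 0], [0.0067, -0.0028, 0.1333, -0.0064, 0], [0.0067, -0.0028, 0.1333, -0.0064, 0], [0.0067, -0.0028, 0.1333, -0.0064, 0], [0.0067, -0.0028, 0.1333, -0.0064, 0], [0.0067, -0.0028, 0.1333, -0.0064, 0]]]' --squeeze 30

```text
time: 3.05
position: [0.6064, -0.0308, 0.3549]
tool_rot: [-0.068, 3.141, 0.0]
ft_force: [0.1, -0.5, 0.8]
grip_width: 0.542
grip_force: 0.0
```

inch_along --rows '[[[0, 0, 0, 0, 0], [0, 0, 0, 0, 0], [0, 0, 0, 0, 0], [0, 0, 0, 0, 0], [0, 0, 0, 0, 0], [0, 0, 0, 0, 0], [0, 0, 0, 0, 0]]]' --squeeze 30

```text
time: 3.75
position: [0.6063, -0.0304, 0.3547]
tool_rot: [-0.068, 3.141, 0.001]
ft_force: [0.1, 0.9, 0.7]
grip_width: 0.181
grip_force: 30.0
```

inch_along --rows '[[[0, 0, 0, 0, 0], [0, 0, -0.0167, 0, 0], [0, 0, -0.0333, 0, 0], [0, 0, -0.05, 0, 0], [0, 0, -0.05, 0, 0]]]'

```text
time: 4.25
position: [0.6069, -0.0312, 0.3869]
tool_rot: [-0.067, 3.137, -0.0]
ft_force: [1.0, 0.5, -4.1]
grip_width: 0.177
grip_force: 30.0
```

Scaled: 0.222 m / 0.6 = 0.37, 0.22 m / 0.6 = 0.3667.

inch_along --rows '[[[0.0033, 0.0167, -0.0083, 0, 0], [0.0083, 0.05, -0.0167, 0, 0], [0.0167, 0.1, -0.0167, 0, 0], [0.025, 0.1667, -0.0167, 0, 0], [0.0333, 0.2333, -0.0167, 0, 0], [0.0417, 0.3, -0.0167, 0, 0], [0.045, 0.3417, 0, 0, 0], [0.045, 0.3667, 0.0167, 0, 0], [0.045, 0.37, 0.05, 0, 0], [0.045, 0.37, 0.0833, 0, 0], [0.045, 0.37, 0.1167, 0, 0], [0.045, 0.37, 0.1333, 0, 0], [0.045, 0.37, 0.1417, 0, 0], [0.045, 0.37, 0.15, 0, 0], [0.045, 0.37, 0.15, 0, 0]]]'

```text
time: 5.75
position: [0.5699, 0.1897, 0.2948]
tool_rot: [-0.067, 3.141, -0.0]
ft_force: [0.1, -0.1, -4.6]
grip_width: 0.183
grip_force: 30.0
```

```bash
python3 - <<'E'
from h import *
s=ctrl.get_state(); print(s["position"],s["ft_force"])
z=ctrl.get_image("scene"); P=cloud(cam("scene"),z[1]); im=z[0]; cv2.imwrite("pics/s1.png",im[:,:,::-1][100:384,150:512])
E
```

```text
[0.56985252 0.18972414 0.29477864] [ 0.05465471 -0.05283521 -4.64130209]
```

View pics/s1.png

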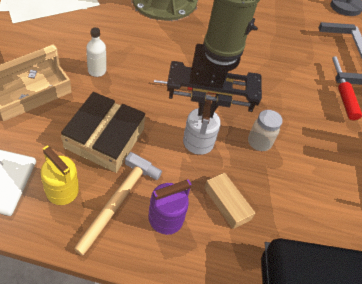

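The picture shows the canister upright in the gripper at (202,130), clear of the jar at (265,130). It is about 6 mm above the bench.

Scaled: 0.006 m / 0.6 = 0.01, 0.003 m / 0.6 = 0.005.

inch_along --rows '[[[0, 0, 0.005, 0, 0], [0, 0, 0.01, 0, 0], [0, 0, 0.01, 0, 0]]]'

```text
time: 6.1
position: [0.5697, 0.19, 0.2888]
tool_rot: [-0.068, 3.141, 0.001]
ft_force: [0.6, 0.9, -4.5]
grip_width: 0.177
grip_force: 30.0
```

Scaled: 0.002 m / 0.6 = 0.0033, 0.001 m / 0.6 = 0.0017.

inch_along --rows '[[[0, 0, 0.0017, 0, 0], [0, 0, 0.0033, 0, 0], [0, 0, 0.0033, 0, 0]]]'

```text
time: 6.4
position: [0.57, 0.1903, 0.2886]
tool_rot: [-0.068, 3.14, 0.002]
ft_force: [-2.2, 0.3, 5.2]
grip_width: 0.18
grip_force: 30.0
```

Scaled: -0.13 m / 0.6 = -0.2167, -0.11 m / 0.6 = -0.1833.

inch_along --rows '[[[0, 0, -0.0017, 0, 0.6], [0, 0, -0.0017, 0, 0.6], [0, 0, -0.0017, 0, 0.6], [0, 0, -0.0017, 0, 0.6], [0, 0, -0.0017, 0, 0.6], [0, 0, -0.0017, 0, 0.6], [0, 0, -0.05, 0, 0.8], [0, 0, -0.1167, 0, 1], [0, 0, -0.1833, 0, 1], [0, 0, -0.2167, 0, 1]]]'

```text
time: 7.4
position: [0.5704, 0.1897, 0.4208]
tool_rot: [-0.067, 3.136, 0.003]
ft_force: [0.3, 0.1, -0.3]
grip_width: 0.879
grip_force: 0.0
```

```bash
python3 - <<'E'
from h import *
s=ctrl.get_state(); Rt=R.from_rotvec(s["tool_rot"]).as_matrix()
print(Rt.round(3).tolist(), Rt.T@(np.array([.47,-.25,.41])-s["position"]), s["joint_positions"].round(2))
im,D=ctrl.get_image("top"); P=cloud(cam("top"),D); m=(P[...,2]>.118)&(D>.2)&(abs(P[...,0]-.57)<.07)&(abs(P[...,1]-.19)<.07)&(P[...,2]<.14); print(m.sum(),np.median(P[m],0))
E
```

```text
[[-0.999, -0.043, 0.005], [-0.043, 0.999, 0.002], [-0.005, 0.002, -1.0]] [ 0.11923296 -0.43503493  0.00934922] [-0.75  0.22  0.46  1.57 -0.1   1.37  1.33]
55 [0.54109096 0.18903661 0.13165998]
```

Scaled: -0.435 m / 0.6 = -0.725, 0.12 m / 0.6 = 0.2, 0.825 rad / 3.1416 = 0.2626.

inch_along --rows '[[[0.2, -0.725, 0.0167, 0.2626, 1], [0.2, -0.725, 0.0167, 0.2626, 1], [0.2, -0.725, 0.0167, 0.2626, 1], [0.2, -0.725, 0.0167, 0.2626, 1], [0.2, -0.725, 0.0167, 0.2626, 1], [0.2, -0.725, 0.0167, 0.2626, 1], [0.2, -0.725, 0.0167, 0.2626, 1], [0.2, -0.725, 0.0167, 0.2626, 1], [0.2, -0.725, 0.0167, 0.2626, 1], [0.2, -0.725, 0.0167, 0.2626, 1], [0.2, -0.725, 0.0167, 0.2626, 1], [0.2, -0.725, 0.0167, 0.2626, 1]]]'

```text
time: 8.65
position: [0.4692, -0.2485, 0.4063]
tool_rot: [-1.194, -2.905, -0.001]
ft_force: [-0.6, 0.1, -0.1]
grip_width: 0.998
grip_force: 0.0
```

```bash
python3 look.py w2 .35 .68 -.47 -.13 .104 .12
```

```text
2046 [238 152  25  88] med [ 0.4715 -0.2545  0.1119] rect [ 473.7 -256.4] [24.  92.6] line -43.5
558 [268  26  32  36] med [ 0.3934 -0.1378  0.11  ] rect [ 392.7 -138. ] [37.8 15.9] line 1.8
506 [241 267  22  24] med [ 0.5411 -0.3209  0.1119] rect [ 540.9 -321.2] [23.4 30.2] line -42.0
[ 0.46919727 -0.24852404  0.40633365] [[-0.711, 0.703, -0.0], [0.703, 0.711, 0.001], [0.001, 0.0, -1.0]] [-0.38  0.07  0.86  1.77 -0.06  1.33  1.29]
```

View pics/w2.png

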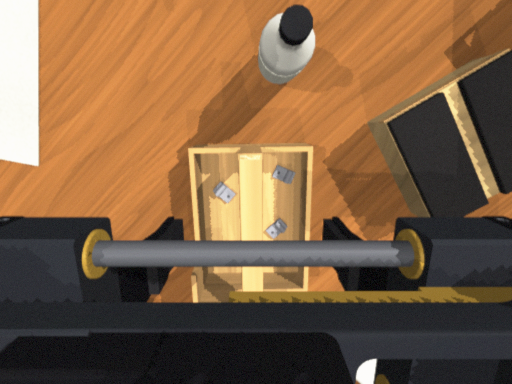

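The wrist view shows the tote bar running down column 250, from its end at row 152, between the open fingers. The three latches are at (224,192), (282,174) and (276,229), and the bottle and rest are clear of the gripper. I'll grip the bar 45 mm toward +y so the tote swings -y low by its own weight.

Scaled: 0.142 m / 0.6 = 0.2367, 0.13 m / 0.6 = 0.2167, -0.012 rad / 3.1416 = -0.0038.

inch_along --rows '[[[-0.025, -0.0033, 0.0667, -0.0038, 1], [-0.025, -0.0033, 0.1333, -0.0038, 1], [-0.025, -0.0033, 0.1833, -0.0038, 1], [-0.025, -0.0033, 0.2167, -0.0038, 1], [-0.025, -0.0033, 0.2367, -0.0038, 1], [-0.025, -0.0033, 0.2367, -0.0038, 1], [-0.025, -0.0033, 0.2367, -0.0038, 0], [-0.025, -0.0033, 0.2367, -0.0038, 0], [-0.025, -0.0033, 0.2367, -0.0038, 0], [-0.025, -0.0033, 0.2367, -0.0038, 0], [-0.025, -0.0033, 0.2367, -0.0038, 0], [-0.025, -0.0033, 0.2367, -0.0038, 0], [-0.025, -0.0033, 0.2367, -0.0038, 0], [-0.025, -0.0033, 0.2367, -0.0038, 0], [-0.025, -0.0033, 0.2367, -0.0038, 0], [-0.025, -0.0033, 0.2367, -0.0038, 0], [-0.025, -0.0033, 0.2367, -0.0038, 0], [-0.025, -0.0033, 0.2367, -0.0038, 0], [-0.025, -0.0033, 0.2367, -0.0038, 0]]]' --squeeze 20

```text
time: 10.6
position: [0.478, -0.2616, 0.2647]
tool_rot: [1.179, 2.912, 0.001]
ft_force: [0.3, 1.3, -0.2]
grip_width: 0.272
grip_force: 20.0
```

Scaled: -0.15 m / 0.6 = -0.25, -0.03 m / 0.6 = -0.05.

inch_along --rows '[[[0, 0, -0.025, 0, 0], [0, 0, -0.05, 0, 0], [0, 0, -0.075, 0, 0], [0, 0, -0.1, 0, 0], [0, 0, -0.125, 0, 0], [0, 0, -0.15, 0, 0], [0, 0, -0.175, 0, 0], [0, 0, -0.2, 0, 0], [0, 0, -0.225, 0, 0], [0, 0, -0.25, 0, 0], [0, 0, -0.25, 0, 0]]]'

```text
time: 11.7
position: [0.4785, -0.2625, 0.4173]
tool_rot: [1.178, 2.908, 0.001]
ft_force: [-0.1, -0.3, -4.5]
grip_width: 0.273
grip_force: 20.0
```

```bash
python3 - <<'E'
from h import *
im,D=ctrl.get_image("scene"); np.savez("s2.npz",im=im,D=D); cv2.imwrite("pics/s2.png",cv2.resize(im[60:260,60:300],None,fx=2.5,fy=2.5)[:,:,::-1])
E
```

```text
(no output)
```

View pics/s2.png

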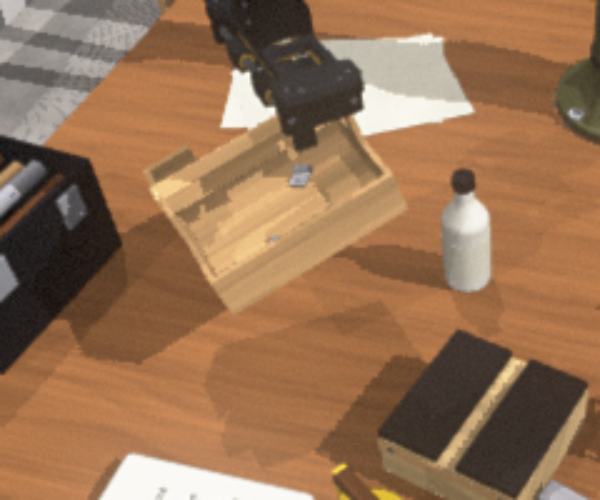

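The picture shows the tote hanging from the gripper at (300,130), with its -y end low at (165,180)–(235,300) and the latch at (300,175) starting to slide. Next I'll measure the tilt from the bar in the wrist depth.

```bash
cat > tilt.py <<'E'
import sys
from h import *
s=ctrl.get_state(); im,D=ctrl.get_image("wrist"); H=np.array(ctrl.camera_model("wrist")["hand_eye"])
f,cx,cy,_,_=cam("wrist",s); Q=cloud((f,cx,cy,H[:3,:3],H[:3,3]),D) # tool frame
m=(D>.02)&(abs(Q[...,1])<.009)&(Q[...,2]>.09)&(Q[...,2]<.2)&(Q[...,0]>.02)&(Q[...,0]<.08)
q=Q[m]
if len(q)>10:
    l=cv2.fitLine(q[:,[0,2]].astype(np.float32),cv2.DIST_HUBER,0,.01,.01).ravel(); print(len(q),"bar x..",q[:,0].min().round(3),q[:,0].max().round(3),"tilt deg (+ = far +x end up)",round(-np.degrees(np.arctan(l[1]/l[0])),1), l.round(3))
# latches: grey, low saturation points beyond the fingers
hsv=cv2.cvtColor(im,cv2.COLOR_RGB2HSV)
print(s["position"],s["ft_force"].round(1),s["joint_positions"].round(2))
if len(sys.argv)>1:
    cv2.imwrite(f"pics/{sys.argv[1]}.png",im[:,:,::-1])
    np.savez(sys.argv[1]+".npz",im=im,D=D,Q=Q)
E
python3 tilt.py w3
```

```text
5046 bar x.. 0.02 0.063 tilt deg (+ = far +x end up) -72.4 [0.302 0.953 0.04  0.124]
[ 0.47816706 -0.26216676  0.41586882] [ 0.5  0.  -5.4] [-0.37  0.11  0.89  1.72 -0.09  1.35  1.34]
```

```bash
sed -i 's/^m=(D/hsv=cv2.cvtColor(im,cv2.COLOR_RGB2HSV)\nm=(hsv[...,1]>50)\&(hsv[...,2]>110)\&(D/' tilt.py; python3 tilt.py w3; python3 - <<'E'
from h import *
# plane check from scene: inner floor / walls of the tote in tool axes
z=np.load("s2.npz"); P=cloud(cam("scene"),z["D"]); s=ctrl.get_state(); Rt=R.from_rotvec(s["tool_rot"]).as_matrix(); Q=(P-s["position"])@Rt
# smooth normals from the depth cloud
g=cv2.GaussianBlur(Q,(5,5),0); n=np.cross(np.gradient(g,axis=1),np.gradient(g,axis=0)); n/=np.linalg.norm(n,axis=-1,keepdims=True)+1e-9
n*=-np.sign(n[...,2:])
m=(abs(Q[...,1])<.068)&(Q[...,0]<.05)&(Q[...,0]>-.16)&(Q[...,2]>.19)&(Q[...,2]<.34)&(z["D"]>.2)&(abs(n[...,1])<.12)
a=np.degrees(np.arctan2(n[...,0],-n[...,2]))[m]; h,e=np.histogram(a,np.arange(-90,91,5)); print([(int(x),int(k)) for x,k in zip(e,h) if k>15])
E
```

```text
3523 bar x.. 0.02 0.063 tilt deg (+ = far +x end up) -67.1 [0.39  0.921 0.046 0.152]
[ 0.47790164 -0.26183304  0.41479855] [-0.6  1.1 -5.9] [-0.37  0.11  0.89  1.73 -0.09  1.35  1.34]
[(-25, 94), (-20, 283), (-15, 347), (-10, 173), (-5, 21), (65, 25), (80, 19)]
```

View pics/w3.png

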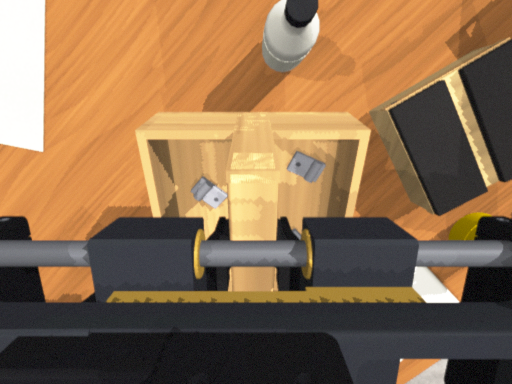

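The wrist view shows the bar at column 253 with its +y end raised. Latches are at (208,192) on the -x side and (305,165) and (297,235) on the +x side. The floor tilt is about 16°, so I'll ease the grip to let it swing further.

```bash
cat > tilt.py <<'E'
import sys
from h import *
s=ctrl.get_state(); Rt=R.from_rotvec(s["tool_rot"]).as_matrix()
im,D=ctrl.get_image("scene"); P=cloud(cam("scene"),D); Q=(P-s["position"])@Rt
g=cv2.GaussianBlur(Q,(5,5),0); n=np.cross(np.gradient(g,axis=1),np.gradient(g,axis=0)); n/=np.linalg.norm(n,axis=-1,keepdims=True)+1e-9
n*=-np.sign(n[...,2:])
m=(abs(Q[...,1])<.068)&(Q[...,0]<.05)&(Q[...,0]>-.16)&(Q[...,2]>.19)&(Q[...,2]<.34)&(D>.2)&(abs(n[...,1])<.12)
a=np.degrees(np.arctan2(n[...,0],-n[...,2]))[m]; a=a[abs(a)<60]; print("tilt",np.median(a).round(1),np.percentile(a,[20,80]).round(1),len(a))
print(s["time"],s["position"].round(4),s["ft_force"].round(1),s["grip_force"],s["grip_width"],s["joint_positions"].round(2))
if len(sys.argv)>1: cv2.imwrite(f"pics/{sys.argv[1]}.png",im[:,:,::-1]); np.savez(sys.argv[1]+".npz",im=im,D=D)
E
```

inch_along --rows '[[[0, 0, 0, 0, 0], [0, 0, 0, 0, 0], [0, 0, 0, 0, 0], [0, 0, 0, 0, 0]]]' --squeeze 12

```text
time: 12.25
position: [0.4778, -0.2618, 0.4145]
tool_rot: [-1.179, -2.911, 0.0]
ft_force: [0.3, 0.6, -4.8]
grip_width: 0.275
grip_force: 12.0
```

```bash
python3 tilt.py
```

```text
tilt -19.8 [-24.1 -15.4] 957
12.25 [ 0.4778 -0.2618  0.4145] [ 0.3  0.6 -4.8] 12.000010366318747 0.27469037445062316 [-0.37  0.11  0.89  1.73 -0.09  1.35  1.34]
```

inch_along --rows '[[[0, 0, 0, 0, 0], [0, 0, 0, 0, 0], [0, 0, 0, 0, 0], [0, 0, 0, 0, 0]]]' --squeeze 9

```text
time: 12.7
position: [0.4779, -0.2619, 0.4148]
tool_rot: [1.18, 2.912, 0.0]
ft_force: [-0.1, 0.8, -4.9]
grip_width: 0.273
grip_force: 9.0
```

```bash
python3 tilt.py
```

```text
tilt -26.7 [-30.7 -22.1] 878
12.7 [ 0.4779 -0.2619  0.4148] [-0.1  0.8 -4.9] 8.99997109954711 0.27297640329677647 [-0.37  0.11  0.89  1.73 -0.09  1.35  1.34]
```

The rows are not in the units I measure in: shifts go in shares of 0.6 m and turns go in shares of 180 degrees. I convert before sending: -0.15 m / 0.6 = -0.25, -0.08 m / 0.6 = -0.1333.

inch_along --rows '[[[0, 0, 0, 0, 0], [0, 0, 0, 0, 0], [0, 0.0167, -0.05, 0, 0], [0, 0.05, -0.1, 0, 0], [0, 0.0833, -0.1333, 0, 0], [0, 0.0833, -0.1333, 0, 0], [0, 0.0667, -0.1333, 0, 0], [0, 0.0333, -0.1333, 0, 0], [0, -0.0167, -0.1333, 0, 0], [0, -0.0833, -0.1333, 0, 0], [0, -0.1667, -0.1333, 0, 0], [0, -0.25, -0.1333, 0, 0], [0, -0.25, -0.1333, 0, 0], [0, -0.25, -0.1333, 0, 0], [0, -0.25, -0.1333, 0, 0]]]' --squeeze 60

```text
time: 14.25
position: [0.3722, -0.37, 0.494]
tool_rot: [-1.181, -2.91, -0.002]
ft_force: [-0.2, 0.2, -4.7]
grip_width: 0.269
grip_force: 60.0
```

```bash
python3 tilt.py s3; python3 - <<'E'
import cv2; a=cv2.imread("pics/s3.png"); cv2.imwrite("pics/s3c.png",cv2.resize(a[20:220,60:320],None,fx=2.8,fy=2.8,interpolation=cv2.INTER_CUBIC))
E
```

```text
tilt -27.1 [-31.1 -22.3] 634
14.25 [ 0.3722 -0.37    0.494 ] [-0.2  0.2 -4.7] 60.00039657577872 0.26901770737523967 [-0.26 -0.    1.    1.64 -0.    1.5   1.55]
```

View pics/s3c.png

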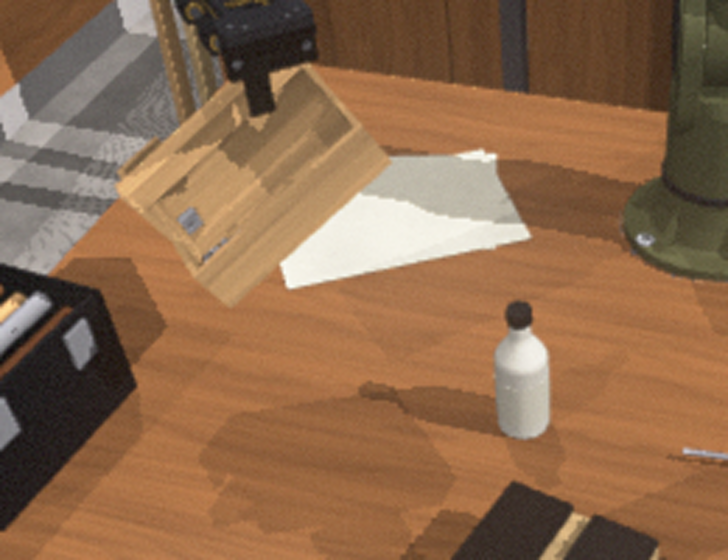

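Two latches show against the low -y wall, at (190,220) and (212,250). The guard is at (125,170), and the third latch is hidden, presumably behind the -y wall. Next I'll compute their tote coordinates.

```bash
cat > lat.py <<'E'
import sys
from h import *
th=np.radians(float(sys.argv[1])); s=ctrl.get_state(); Rt=R.from_rotvec(s["tool_rot"]).as_matrix()
for n in sys.argv[2:]:
    if n=="wrist": s=ctrl.get_state()
    im,D=ctrl.get_image(n); P=cloud(cam(n,s),D); Q=(P-s["position"])@Rt-[0,0,.1635]
    h,x,up=Q[...,0],Q[...,1],-Q[...,2]
    T=np.stack([x,45e-3+h*np.cos(th)+up*np.sin(th),.1-h*np.sin(th)+up*np.cos(th)],-1)*1000
    sat=cv2.cvtColor(im,cv2.COLOR_RGB2HSV)[...,1]
    inb=(D>.05)&(abs(T[...,0])<70)&(abs(T[...,1])<95)&(T[...,2]>-10)&(T[...,2]<30)
    print(n,"floor z med",np.median(T[...,2][inb&(sat>60)]).round(1),inb.sum())
    m=(inb&(sat<60)).astype(np.uint8); k,lab,st,_=cv2.connectedComponentsWithStats(m)
    for i in range(1,k):
        if st[i,4]>=8: print("  grey",st[i].tolist(),np.median(T[lab==i],0).round(0), T[lab==i].min(0).round(0),T[lab==i].max(0).round(0))
E
python3 lat.py 27 scene top wrist
```

```text
scene floor z med 5.1 1444
  grey [124, 94, 9, 9, 43] [-52. -87.   8.] [-63. -94.   5.] [-39. -80.  13.]
  grey [133, 108, 5, 4, 9] [  8. -87.   8.] [  3. -94.   5.] [ 15. -81.  11.]
top floor z med 2.9 1623
  grey [423, 255, 5, 6, 16] [ 29. -88.   5.] [ 26. -94.   4.] [ 31. -77.  10.]
wrist floor z med 3.7 11845
```

Scaled: 0.2 m / 0.6 = 0.3333, 0.19 m / 0.6 = 0.3167.

inch_along --rows '[[[0, 0.0167, 0, 0, 0], [0, 0.05, 0, 0, 0], [0, 0.1, 0, 0, 0], [0, 0.15, 0, 0, 0], [0, 0.2, 0, 0, 0], [0, 0.25, 0, 0, 0], [0, 0.2917, 0, 0, 0], [0, 0.3167, 0, 0, 0], [0, 0.3333, 0, 0, 0], [0, 0.3167, 0, 0, 0], [0, 0.2833, 0, 0, 0], [0, 0.2333, 0, 0, 0], [0, 0.1667, 0, 0, 0], [0, 0.0833, 0, 0, 0], [0, 0, 0, 0, 0], [0, 0.0667, 0, 0, 0], [0, 0.1333, 0, 0, 0], [0, 0.1833, 0, 0, 0], [0, 0.2167, 0, 0, 0], [0, 0.2333, 0, 0, 0]]]'

```text
time: 16.45
position: [0.4706, -0.2693, 0.4947]
tool_rot: [-1.18, -2.911, 0.0]
ft_force: [-0.3, -0.3, -5.2]
grip_width: 0.271
grip_force: 60.0
```

```bash
python3 tilt.py; python3 lat.py 27 scene top
```

```text
tilt -27.2 [-30.8 -22.9] 1005
16.45 [ 0.4706 -0.2693  0.4947] [-0.3 -0.3 -5.2] 59.96276202611625 0.27099827912123303 [-0.37  0.06  0.89  1.6  -0.05  1.5   1.32]
scene floor z med 4.7 1920
  grey [141, 115, 16, 23, 160] [-52. -82.   8.] [-69. -95.   3.] [-12. -52.  15.]
top floor z med 2.5 1321
```

All three latches are now in the guard corner, spanning x -69 to -12 and y -95 to -52 mm in tote coordinates. I'll carry the tote gently over the rest at the current yaw, which clears the canister.

Scaled: 0.343 m / 0.6 = 0.5717, 0.335 m / 0.6 = 0.5583.

inch_along --rows '[[[0.0067, 0.0167, 0, 0, 0], [0.02, 0.05, 0, 0, 0], [0.0417, 0.1, 0, 0, 0], [0.0617, 0.15, 0, 0, 0], [0.0833, 0.2, 0, 0, 0], [0.1083, 0.2667, 0, 0, 0], [0.1367, 0.3333, 0, 0, 0], [0.1633, 0.4, 0, 0, 0], [0.1833, 0.45, 0, 0, 0], [0.205, 0.5, 0, 0, 0], [0.2183, 0.5333, 0.0083, 0, 0], [0.23, 0.5583, 0.025, 0, 0], [0.235, 0.5717, 0.05, 0, 0], [0.235, 0.5717, 0.0667, 0, 0], [0.235, 0.5717, 0.08, 0, 0], [0.235, 0.5717, 0.0833, 0, 0], [0.235, 0.5717, 0.0833, 0, 0], [0.235, 0.5717, 0.0833, 0, 0]]]'

```text
time: 18.4
position: [0.6084, 0.0745, 0.4455]
tool_rot: [1.181, 2.91, 0.001]
ft_force: [0.3, -0.5, -3.4]
grip_width: 0.27
grip_force: 60.0
```

```bash
python3 tilt.py s4; python3 lat.py 27 scene top; python3 - <<'E'
from h import *
s=ctrl.get_state(); Rt=R.from_rotvec(s["tool_rot"]).as_matrix(); print("tip",s["position"]+Rt@[-.084,-.075,.3184], "rel rest", (s["position"]+Rt@[-.084,-.075,.3184])[:2]-[.617,-.038])
a=cv2.imread("pics/s4.png"); cv2.imwrite("pics/s4c.png",cv2.resize(a[80:340,150:450],None,fx=2.2,fy=2.2,interpolation=cv2.INTER_CUBIC))
E
```

```text
tilt -27.3 [-32.1 -22.5] 1853
18.4 [0.6084 0.0745 0.4455] [ 0.3 -0.5 -3.4] 59.96173015795648 0.270373599220847 [-0.68  0.25  0.63  1.51 -0.15  1.43  0.75]
scene floor z med 3.7 2750
  grey [264, 208, 11, 12, 75] [-23. -88.   8.] [-41. -95.   3.] [-13. -80.  14.]
top floor z med 2.3 457
  grey [233, 164, 21, 21, 175] [-43. -83.   6.] [-66. -95.  -1.] [-14. -65.  14.]
tip [ 0.6169335  -0.03708219  0.12706167] rel rest [-6.65001946e-05  9.17812310e-04]
```

View pics/s4c.png

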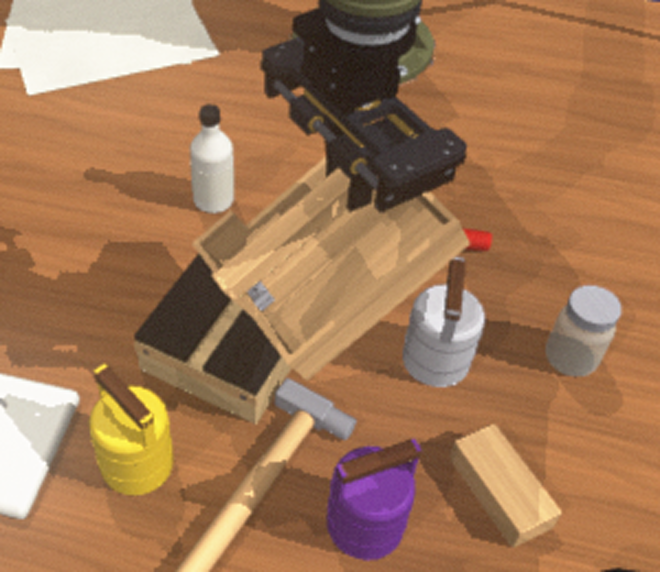

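The tote's guard corner (~(210,240) to (240,290)) is over the rest, with the latches at (262,297) by the guard. The canister stands upright at (443,335), and the bystanders are untouched. The tip is centred on the rest, about 60 mm above it. I'll let it settle, then hand in.

inch_along --rows '[[[0, 0, 0, 0, 0], [0, 0, 0, 0, 0], [0, 0, 0, 0, 0], [0, 0, 0, 0, 0], [0, 0, 0, 0, 0]]]'

```text
time: 19.05
position: [0.6084, 0.0754, 0.4448]
tool_rot: [-1.179, -2.912, -0.0]
ft_force: [0.4, 0.4, -4.8]
grip_width: 0.269
grip_force: 60.0
```

```bash
python3 -c "
from bench import ctrl
print(ctrl.close_job())"
```

```text
the job is handed in; nothing more can be done
None
```

I handed the job in at 19 s (no verdict was returned): the canister stands upright on the bench beside the rest, and the tote is held still at about 27° with its guard corner about 60 mm above the rest; the last images showed latches only in that corner, though I could not pick out all three separately.

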